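# Reload the sprung bearing-cassette magazine and clamp the pile

## Robot

A 7-joint arm with a two-finger parallel gripper is mounted at the origin on the work surface. World frame = base frame: x ahead of the robot, y to its left, z up, the work surface at z = 0. Lengths are in m, angles in rad, forces in N, time in s.
With the tool pointing down it reaches from about 0.425 to 0.925 m from the base axis. Payload 6.8 kg.
Tool frame: the origin (TCP) lies at the very end of the fingers, on their centre line; the grasp point (between the pads) lies 19 mm behind it (r.grip_point_offset is the distance from the TCP to the grasp point, in m); z points along the fingers, y is the line along which they close (so a half turn about z gives the same grasp; the last joint's range is limited). The gripper opens to 85 mm and grips with 20 to 120 N. Pads are 22 mm wide; open, the fingers measure 114 mm over their backs; the gripper's body (76 mm by 85 mm) begins 54 mm behind the grasp point. The pads swing forward as they close: fully open they stand 13 mm farther back than shut.
Start: joints at [-1.397, 0.477, 0.022, 1.555, -0.011, 1.109, -0.083], TCP at [0.188, 0.648, 0.231] pointing down, gripper open.
Joint ranges: [-2.96, 2.96], [-0.34, 2.1], [-1.41, 1.46], [0.24, 2.44], [-1.37, 4.51], [0.17, 1.92], [-2.96, 2.96]. Speed limits (rad/s): [2.39, 2.39, 3.14, 3.14, 3.14, 3.14, 3.14].

## Interface

Orientations are given as a rotation vector (axis times angle).
In Python, from bench import status, eyes, r gives the robot as it stands.
- The arm moves only by the shell command python3 -m crank 'ROWS' [OPENING] [FORCE]. ROWS is JSON, a list of rows, each a list of 6 numbers: the shift along the tool's x, y, z normalised to -1 to 1, where 1 is 0.02 m, then the turn, a rotation vector about the tool's x, y, z normalised to -1 to 1, where 1 is 45 degrees. A call has 1 to 12 rows; each row shifts and turns the commanded pose from where the row before left it, along the tool's axes as they then stand; what a row does not reach is not made up. A row lasts 1/10 s, in which the tool goes at most 50 mm and 8.59 degrees, less where a joint would pass 70% of its speed; a pose out of reach is approached as far as the arm can. A call with a number of a shift or a turn outside -1 to 1 is refused whole. A call with a gripper value outside its range is refused whole. OPENING is the opening, from 0 (shut) to 1 (fully open), set as the call begins (- or left out, the last holds). The fingers move at their own pace and stop on an object; FORCE is the grip in N (left out, the last holds). Time passes only in rows, so rows that do not move let the fingers close. It gives the time, the measured TCP pose, the force, the opening and the grip force at its end, in the units of the state.
- status.get_obs(): the state, without advancing time (a new reading comes with each control period).
- eyes.grab_frame(name): name is "side" or "top"; returns a dict with "image" (384x512x3 uint8, red, green, blue), "depth" (384x512 float32, m along the optical axis (not along the pixel's ray), 0 where there is no reading), "fovy" (degrees; the focal length in pixels is half the picture's height over the tangent of half this angle, whatever the lens; pixels are square), "cx", "cy" (the principal point, pixels), "world_to_cam" (4x4, takes a point from world to camera coordinates). Camera axes: x right, y up, looking along -z (the intrinsics and any distortion apply to the point x, -y, -z); pixel columns grow to the right and rows downward; lengths in m; the calibration is good to about 2 mm. A picture is of the moment at which its call begins.
- r.hand_in(): hands the job in; it is judged then, once.
The state is a dict: "clock": time; "joints": joint angles; "qvel": joint speeds; "tau": joint torques, N m; "tcp_pos": TCP position; "orientation": TCP orientation; "contact_force": force on the tool from outside, world axes, zero at the start; "moment": the same for the moment, N m; "grip_width": finger opening in m; "gripper_force": force on a finger pad.
Only numpy, scipy, OpenCV 4.12 (cv2) and the standard library are available. Lean on these libraries where they do the work, as an engineer would, in place of code of your own. Each camera call takes 0.05 s, during which the arm holds its last target. There are 200 camera calls.

## Task

Swing the magazine's clamp arm fully back, take out the spent cassette (the one with empty pockets) and lay it flat in the low black return tray. Then load every full bearing cassette lying on the cabinet top into the magazine, pressing the growing pile down on its sprung platform until its top is level with the top edges of the end plates (it may be a few millimetres lower), and finally swing the clamp arm back over centre so that its rubber pad rests on the pile. Leave the other things on the cabinet top where they are.

Things in the scene. Friction and masses are not known exactly. Their poses are not given: they have to be found in the camera images.
- fresh1_mid (a point): Grey moulded cassette full of white ceramic bearings (ten white rings in its top): a flat block 110 long (its x) x 56 wide (its y) x 20 mm high, 0.25 kg, flat above and below so that it stacks; either way round is the same. This point is its centre, 10 mm above its underside. Lies flat on the work surface beside the magazine. Two to four of these are present.
- fresh2_mid (a point): Grey moulded cassette full of white ceramic bearings (ten white rings in its top): a flat block 110 long (its x) x 56 wide (its y) x 20 mm high, 0.25 kg, flat above and below so that it stacks; either way round is the same. This point is its centre, 10 mm above its underside. Lies flat on the work surface beside the magazine. Two to four of these are present.
- fresh3_mid (a point): Grey moulded cassette full of white ceramic bearings (ten white rings in its top): a flat block 110 long (its x) x 56 wide (its y) x 20 mm high, 0.25 kg, flat above and below so that it stacks; either way round is the same. This point is its centre, 10 mm above its underside. Lies flat on the work surface beside the magazine. Two to four of these are present.
- fresh4_mid (a point): Grey moulded cassette full of white ceramic bearings (ten white rings in its top): a flat block 110 long (its x) x 56 wide (its y) x 20 mm high, 0.25 kg, flat above and below so that it stacks; either way round is the same. This point is its centre, 10 mm above its underside. Lies flat on the work surface beside the magazine. Two to four of these are present.
- spent_mid (a point): The spent cassette: same 110 x 56 x 20 mm grey block (long along its x, 56 mm along its y), but its ten round pockets are empty (dark); 0.22 kg. This point is its centre, 10 mm above its underside. At the start it lies alone on the magazine's platform under the clamp pad, its top level with the end plates.
- magazine: Fixed open-frame steel magazine. Origin: centre of the well, on the work surface; x along the well (cassettes' long side) towards the clamp hinge, y across, z up. Base plate 12 mm high, x -85 to +120, y -50 to +50 mm. Clamp hinge bracket at x 71 to 99 mm, 32 mm wide, 162 mm high.
- well_flush (a point): Point on the well's axis at the height of the end plates' top edges, 118 mm above the work surface: the pile is pressed down to this level. Well 116 x 61 mm (a cassette has 3 and 2.5 mm play each side): angle posts at the four corners, 130 mm high then flared outwards to 141 mm, thin aluminium end plates at x +-60 mm. Long sides open for x -40 to +40 mm, down to the base, so fingers can straddle a cassette's width.
- platform (a joint): Depth of the sprung platform, m: 0 = upper stop (its top 8 mm below the end plates' edges), 0.090 = bottom. One cassette is level at 0.012, each more needs 0.020 more. Spring 123 N/m, preload 4.5 N, guide friction 4.5 N: it does not sink by the cassettes' weight, takes 5 to 9 N of push, stays where pressed (pressed over 10 mm too deep it springs part-way back) and rises to the stop when empty.
- platform_top (a point): Centre of the top face of the sprung platform, a black plate 104 x 50 mm in the magazine's well.
- clamp (a joint): Clamp arm angle, rad: 0 = level, pad on a pile level with the end plates (start); -0.2 = lower stop (pad 17 mm lower); grows as the arm's end is lifted up and back; 1.57 upright; 1.95 = fully back, leaning away from the well. An over-centre spring pulls it from upright to either side: about 5 N at the grip lifts it off; left alone it stays back, or presses on the pile with about 6 N.
- clamp_grip (a point): Centre of the black round grip at the end of the clamp arm: a roller 22 mm in diameter, axis across the arm (magazine y), 24 mm long between flat ends, which can be pinched from above. Moves on an arc of radius 105 mm about the hinge; clamp closed, it is over the well, 148 mm above the work surface, 30 mm above the cassette.
- clamp_hinge (a point): Hinge axis of the clamp arm (along magazine y), 85 mm from the well's centre along magazine x, 148 mm above the work surface. Arm 14 mm wide, 12 mm high; its 22 mm round rubber pad is 85 mm from the hinge (over the well's centre when closed), face 30 mm below the arm's middle line.
- tray_in (a point): Centre of the inner floor (5 mm or less above the work surface) of the fixed black return tray, inside 160 (x) x 130 (y) mm, with a low lip 12 mm above the work surface.
- yoyo: Bystander: silver titanium yo-yo lying on its side face, 56 mm diameter, 43 mm high; origin at its underside.
- puller: Bystander: black plastic bearing puller lying down, about 140 mm long, 28 mm high; origin at its underside.
- hexdriver: Bystander: wooden-handled hex driver lying down, 180 mm long; origin at its underside.
- oil: Bystander: small clear bottle of bearing oil, standing, 38 mm diameter, 85 mm high; origin at its underside.
- tape: Bystander: roll of tape lying flat, 90 mm outside diameter, 24 mm high; origin at its underside.
- jar: Bystander: glass jar with steel cap, standing, 60 mm diameter, 70 mm high; origin at its underside.
Not all that is in view belongs to the job. Leave any purple look-alike of the part that bears fresh4_mid alone. What is shaped like the part that bears fresh3_mid but yellow is not meant.

How it is judged:
By the outcome, as a careful person would: the job done as asked, in the order asked, and still so for the second after the job is handed in, with the robot touching nothing.
Of fresh1, fresh2, fresh3, fresh4 only 2 to 4 are there at a start; the rules pass over those that are not, and their reading is None.
At some moment in a run one of fresh1, fresh2, fresh3, fresh4 may be knocked a few centimetres aside while the robot is not near it.
Once in a run the grip may slacken for a moment while it holds something.
It also fails if it takes over 210 s, if anything falls off the work surface, if the arm or the gripper's body presses on something with over 40 N, if the wrist force passes 120 N, or if a joint passes its speed limit or range.

## Working session

There is one attempt and no reset: what is moved stays moved. The work goes in short steps, Python scripts to look and compute and a shell command to move; the robot and the scene stay as the last step left them, time stands still between calls to the robot, and variables do not carry over. Pictures are saved under pics/ and viewed, at most 14 in all, crops included, and the job is handed in when it is done.

```bash
ls; mkdir -p pics; python3 - <<'E'
from bench import status, eyes, r
import cv2,numpy as np
o=status.get_obs();print(o['tcp_pos'],o['orientation'],o['clock'],r.grip_point_offset)
ims=[]
for n in('top','side'):
    f=eyes.grab_frame(n);np.savez('pics/'+n+'0.npz',**f);print({k:(v if np.size(v)<20 else np.shape(v)) for k,v in f.items()})
    cv2.imwrite(f'pics/{n}0.png',cv2.resize(f['image'][:,:,::-1],(768,576)))
E
```

```text
pics
[0.18754678 0.6477907  0.23029972] [-4.41146222e-01 -3.11032715e+00  2.95229509e-03] 0.0 0.0187
{'image': (384, 512, 3), 'depth': (384, 512), 'fovy': 44.45429823784681, 'cx': 254.00435552932652, 'cy': 191.5021552134672, 'world_to_cam': array([[-0.03201307, -0.99948597,  0.00172014,  0.00768325],
       [ 0.97596401, -0.03088839,  0.21573169, -0.49628409],
       [-0.21556767,  0.00858503,  0.97645117, -1.46289411],
       [ 0.        ,  0.        ,  0.        ,  1.        ]])}
{'image': (384, 512, 3), 'depth': (384, 512), 'fovy': 48.51955092521965, 'cx': 251.90337095831478, 'cy': 190.21777270657307, 'world_to_cam': array([[ 0.96962254, -0.2438802 , -0.01883016, -0.44825276],
       [ 0.15999048,  0.57409174,  0.80300792, -0.16881045],
       [-0.18502749, -0.78162723,  0.5956708 , -1.21379911],
       [ 0.        ,  0.        ,  0.        ,  1.        ]])}
```

View pics/top0.png

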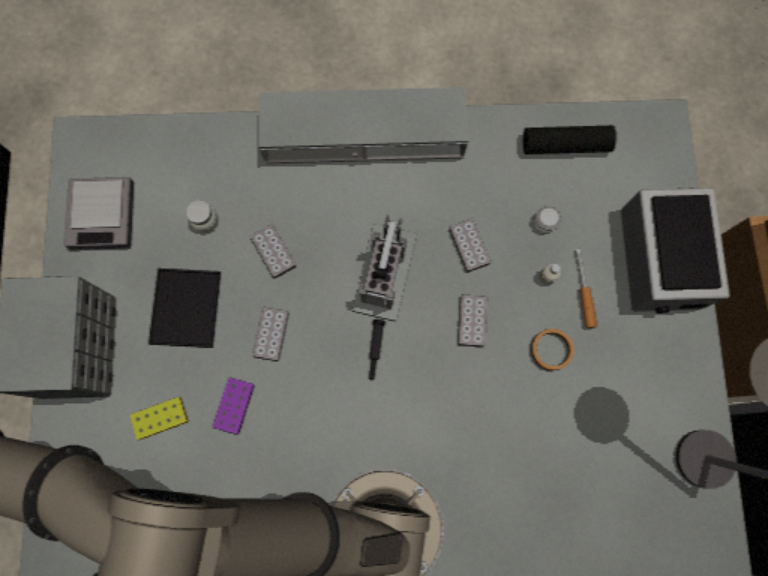

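View pics/side0.png

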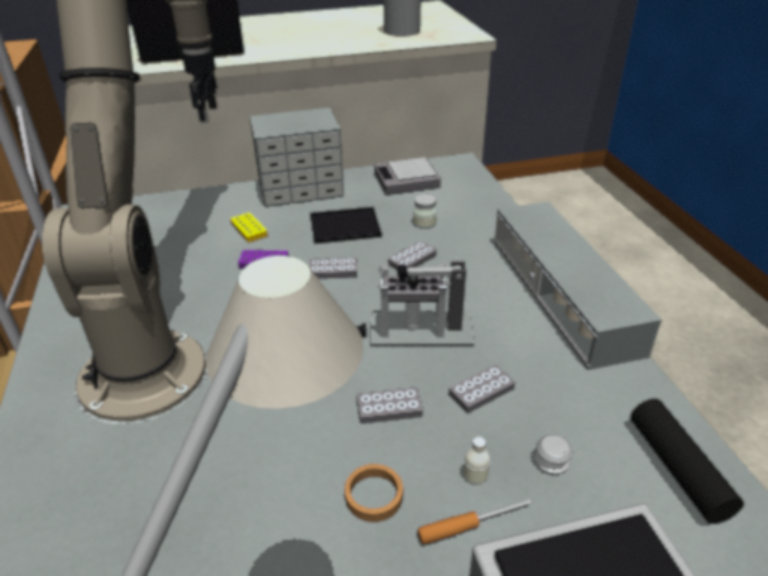

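```bash
cat > h.py <<'E'
import numpy as np,cv2
from scipy.spatial.transform import Rotation as R
def cloud(f):
    "world point of every pixel (HxWx3), nan without depth"
    d=f['depth'];h,w=d.shape;fl=h/2/np.tan(np.radians(float(f['fovy']))/2)
    v,u=np.mgrid[:h,:w]
    p=np.stack([(u-f['cx'])/fl*d,-(v-f['cy'])/fl*d,-d],-1)
    M=f['world_to_cam'];P=(p-M[:3,3])@M[:3,:3]
    P[d<=0]=np.nan;return P
def ray(f,u,v,z):
    fl=f['depth'].shape[0]/2/np.tan(np.radians(float(f['fovy']))/2);M=f['world_to_cam']
    c=-M[:3,:3].T@M[:3,3];dd=M[:3,:3].T@np.array([(u-f['cx'])/fl,-(v-f['cy'])/fl,-1])
    return c+dd*(z-c[2])/dd[2]
def proj(f,p):
    fl=f['depth'].shape[0]/2/np.tan(np.radians(float(f['fovy']))/2);M=f['world_to_cam']
    q=M[:3,:3]@p+M[:3,3];return f['cx']+fl*q[0]/-q[2],f['cy']-fl*q[1]/-q[2]
def blobs(P,lo,hi,amin=60):
    m=((P[...,2]>lo)&(P[...,2]<hi)).astype(np.uint8)
    n,L,S,C=cv2.connectedComponentsWithStats(m)
    out=[]
    for i in range(1,n):
        if S[i,4]<amin: continue
        q=P[L==i];(c,s,a)=cv2.minAreaRect((q[:,:2]*1000).astype(np.float32))
        if s[0]<s[1]: s=s[::-1];a+=90
        out.append((C[i].round(0),S[i,4],np.round(c,1),np.round(s,1),round((a+90)%180-90,1),np.nanmedian(q[:,2]).round(4)))
    return out
E
python3 - <<'E'
from h import *
f=np.load('pics/top0.npz');P=cloud(f)
for (u,v) in [(220,250),(123,205),(350,230)]: print(P[v,u])
print('z12-27')
for b in blobs(P,.012,.027): print(*b)
print('base 6-16')
for b in blobs(P[130:225,225:285],.008,.016,30): print(*b)
print('high');
for b in blobs(P[130:225,225:285],.09,.25,10): print(*b)
b=f['image'].max(2)<45; n,L,S,C=cv2.connectedComponentsWithStats(b.astype(np.uint8))
for i in range(1,n):
    if S[i,4]>100:
        q=P[L==i];q=q[np.isfinite(q[:,0])];print(C[i],S[i],cv2.minAreaRect((q[:,:2]*1000).astype(np.float32)),np.median(q[:,2]))
cv2.imwrite('pics/mag0.png',cv2.resize(f['image'][125:260,215:300,::-1],None,fx=4.4,fy=4.4,interpolation=cv2.INTER_CUBIC))
E
```

```text
[ 0.31682121  0.10841821 -0.00103453]
[0.47452894 0.42600042 0.00777553]
[ 0.36793882 -0.31879612  0.00554924]
z12-27
[225. 106.] 91 [811.   82.9] [154.3   9.2] -89.3 0.0186
[313. 163.] 533 [ 596.5 -210.7] [110.6  57.1] 18.9 0.0197
[182. 167.] 526 [596.5 229.2] [112.4  55.9] 28.7 0.0203
[421. 190.] 70 [ 497.2 -560.9] [130.7  23.5] 9.1 0.021
[258. 197.] 280 [514.6 -10.9] [149.2  98.7] -15.3 0.0144
[392. 205.] 176 [ 451.8 -461.1] [102.   27.2] 7.3 0.0218
[315. 213.] 557 [ 424.5 -207.2] [110.6  56.8] -6.3 0.0202
[180. 222.] 555 [408.8 234.3] [112.9  57.1] -11.9 0.0205
[251. 230.] 208 [368.6   6.5] [127.1  23.8] -7.3 0.0192
[369. 233.] 212 [ 355.8 -375.2] [88.3 88.2] -1.0 0.0227
[156. 270.] 607 [258.  313.7] [109.6  58. ] -17.9 0.0208
[106. 278.] 607 [236.3 472.5] [112.7  56.6] -70.7 0.0208
[470. 306.] 1077 [ 116.4 -678.4] [120.3 118.7] 72.5 0.0206
[265. 336.] 1015 [ 31. -28.] [231.  141.3] 50.8 0.0159
base 6-16
[36. 61.] 431 [541.6 -20.2] [207.1 100.3] -16.7 0.0123
[19. 47.] 82 [556.8  23. ] [85.4 15.6] -17.0 0.0123
high
[31. 45.] 968 [540.1 -17.7] [166.5  79.3] -15.2 0.1208
[378.894150
[... 1541 characters left out ...]
34462
[ 40.2172524  262.00958466] [  0 258  73   8 313] ((286.8045959472656, 649.7401733398438), (6.2415852546691895, 149.45774841308594), 2.2344696521759033) 0.1140832043973748
[498.38031801 317.13880533] [ 450  268   62  116 2327] ((8.861114501953125, -838.130615234375), (478.1025085449219, 441.1748046875), 0.11130079627037048) -0.5202343236408982
[112.01914099 331.22735761] [   0  288  263   96 2142] ((111.09906005859375, 306.07440185546875), (650.5109252929688, 103.47123718261719), 73.68797302246094) 0.7234018046972396
[259.01973684 335.98026316] [235 329  51  16 304] ((58.48752212524414, -8.229057312011719), (126.29290008544922, 18.836170196533203), 84.5096206665039) 0.26178916062747887
```

View pics/mag0.png

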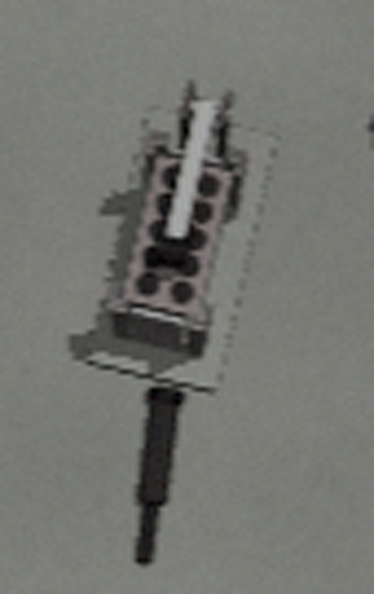

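```bash
cat >> h.py <<'E'
from bench import status, eyes, r
WELL=np.array([.5248,-.0152]);YAW=-16.7
def well(x,y=0,z=0):
    a=np.radians(YAW);return np.array([WELL[0]+x*np.cos(a)-y*np.sin(a),WELL[1]+x*np.sin(a)+y*np.cos(a),z])
def plan(p,yaw):
    "shift/turn (row units) from here to TCP p with the closing line square to yaw (deg)"
    o=status.get_obs();T=R.from_rotvec(o['orientation']);M=T.as_matrix()
    want=yaw+90;now=np.degrees(np.arctan2(M[1,1],M[0,1]))
    for d in {(want-now+90)%180-90}:
        N=R.from_euler('z',d,degrees=True)*T
        # level the tool
        z=N.as_matrix()[:,2];fix,_=R.align_vectors([[0,0,-1]],[z]);N=fix*N
        rv=(T.inv()*N).as_rotvec(degrees=True)/45
        s=N.inv().apply(np.array(p)-o['tcp_pos'])/.02
        print('turn',rv.round(3),'yaw',round(d,1),'shift(after turn)',s.round(2),'j7',o['joints'][6].round(2),'tcp',o['tcp_pos'].round(4),'t',round(o['clock'],1),'F',np.round(o['contact_force'],1),'w',round(float(o['grip_width']),4))
    return s
E
python3 - <<'E'
from h import *
f=np.load('pics/top0.npz');P=cloud(f);Q=P[120:230,220:290].reshape(-1,3);Q=Q[np.isfinite(Q[:,0])]
a=np.radians(YAW);X=(Q[:,:2]-WELL)@np.array([[np.cos(a),-np.sin(a)],[np.sin(a),np.cos(a)]])
q=np.c_[X,Q[:,2]]*1000
arm=q[(q[:,2]>150)&(q[:,2]<158)&(q[:,0]>-5)&(q[:,0]<65)]
print('arm',len(arm),np.median(arm,0),np.polyfit(arm[:,0],arm[:,1],1))
for lo,hi in((114,122),(128,143),(144,165)):
    t=q[(q[:,2]>lo)&(q[:,2]<hi)];print(lo,t.min(0).round(1),t.max(0).round(1),np.percentile(t,[3,97],axis=0).round(1).tolist())
plan(well(-.02,0,.195),YAW)
E
```

```text
arm 74 [ 28.56449113   2.42135924 153.72529789] [0.01985689 1.96049979]
114 [-63.1 -29.2 114. ] [ 87.7  35.3 122. ] [[-57.1, -24.8, 114.3], [58.4, 28.6, 121.5]]
128 [-66.  -39.  128.1] [ 94.3  42.7 142.9] [[-64.4, -37.3, 128.8], [75.4, 40.0, 142.4]]
144 [-68.5 -34.9 144.4] [ 99.   41.3 164.2] [[-29.9, -10.7, 146.7], [91.8, 18.8, 162.5]]
turn [-0.002  0.     0.012] yaw -0.6 shift(after turn) [-24.68 -26.91   1.77] j7 -0.08 tcp [0.1875 0.6479 0.2304] t 0.1 F [-0.2  0.3 -0.4] w 0.0854
```

```bash
sed -i 's/^WELL=.*/WELL=np.array([.5253,-.0135]);YAW=-16.4/' h.py
python3 -m crank '[[-0.94,-1,0,0,0,0],[-0.94,-1,0,0,0,0],[-0.94,-1,0,0,0,0],[-0.94,-1,0,0,0,0],[-0.94,-1,0,0,0,0],[-0.94,-1,0,0,0,0],[-0.94,-1,0,0,0,0],[-0.94,-1,0,0,0,0],[-0.94,-1,0,0,0,0],[-0.94,-1,0,0,0,0],[-0.94,-1,0,0,0,0],[-0.94,-1,0,0,0,0]]' 0.6 40
python3 -m crank '[[-0.94,-1,0,0,0,0],[-0.94,-1,0,0,0,0],[-0.94,-1,0,0,0,0],[-0.94,-1,0,0,0,0],[-0.94,-1,0,0,0,0],[-0.94,-1,0,0,0,0],[-0.94,-1,0,0,0,0],[-0.94,-1,0,0,0,0],[-0.94,-1,0,0,0,0],[-0.94,-1,0,0,0,0],[-0.94,-1,0,0,0,0],[-0.94,-1,0,0,0,0]]'
python3 -m crank '[[-0.94,-1,0,0,0,0],[-0.94,-1,0,0,0,0],[0,0,0,0,0,0],[0,0,0,0,0,0]]'
python3 - <<'E'
from h import *
plan(well(-.02,0,.131),YAW)
E
```

```text
clock: 1.3
tcp_pos: [0.3379, 0.3538, 0.231]
orientation: [-0.441, -3.11, 0.001]
contact_force: [0.5, 0.7, 0.0]
grip_width: 0.0512
gripper_force: 0.0
clock: 2.5
tcp_pos: [0.4877, 0.0608, 0.2311]
orientation: [-0.441, -3.11, 0.0]
contact_force: [0.4, 0.8, 0.2]
grip_width: 0.0514
gripper_force: 0.0
clock: 2.9
tcp_pos: [0.5123, 0.0126, 0.2309]
orientation: [-0.443, -3.109, 0.0]
contact_force: [-0.2, 0.2, 0.2]
grip_width: 0.0511
gripper_force: 0.0
turn [-0.    -0.001  0.004] yaw -0.2 shift(after turn) [ 0.01 -1.07  5.  ] j7 1.25 tcp [0.5123 0.0126 0.2309] t 2.9 F [-0.2  0.2  0.2] w 0.0511
```

```bash

python3 -m crank '[[0,-0.54,0,0,0,0],[0,-0.53,0,0,0,0],[0,0,1,0,0,0],[0,0,1,0,0,0],[0,0,1,0,0,0],[0,0,1,0,0,0],[0,0,0.5,0,0,0],[0,0,0.4,0,0,0],[0,0,0,0,0,0]]'
python3 - <<'E'
from h import *
f=eyes.grab_frame('side')
cv2.imwrite('pics/s1.png',cv2.resize(f['image'][120:260,210:360,::-1],None,fx=4,fy=4,interpolation=cv2.INTER_CUBIC))
plan(well(-.02,0,.131),YAW)
E
```

```text
clock: 3.8
tcp_pos: [0.5062, -0.0077, 0.1328]
orientation: [-0.441, -3.109, 0.001]
contact_force: [-0.1, 0.7, -0.4]
grip_width: 0.0509
gripper_force: 0.0
turn [-0.    -0.     0.006] yaw -0.3 shift(after turn) [ 0.02 -0.02  0.12] j7 1.37 tcp [ 0.5067 -0.0077  0.1335] t 3.9 F [ 1.1  0.2 -0. ] w 0.0511
```

View pics/s1.png

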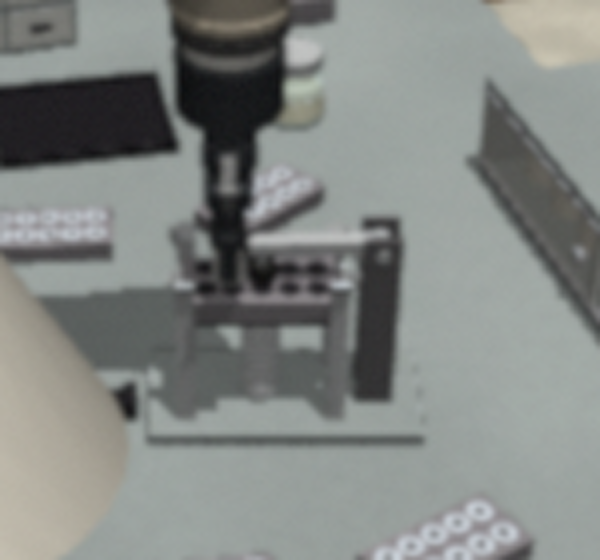

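```bash

python3 -m crank '[[0,0,0.1,0,0,0],[0,0,0,0,0,0],[0,0,0,0,0,0],[0,0,0,0,0,0],[0,0,0,0,0,0],[0,0,0,0,0,0]]' 0 40
python3 -m crank '[[-0.06,0,-0.78,0,0,0],[-0.18,0,-0.77,0,0,0],[-0.29,0,-0.73,0,0,0],[-0.39,0,-0.68,0,0,0],[-0.49,0,-0.61,0,0,0],[-0.58,0,-0.53,0,0,0],[-0.65,0,-0.44,0,0,0],[0,0,0,0,0,0]]'
python3 - <<'E'
from h import *
f=eyes.grab_frame('side')
cv2.imwrite('pics/s2.png',cv2.resize(f['image'][60:260,210:360,::-1],None,fx=3,fy=3,interpolation=cv2.INTER_CUBIC))
print(status.get_obs()['tcp_pos']-well(.085-.105*np.cos(1.05),0,.148+.105*np.sin(1.05)-.0187))
E
```

```text
clock: 4.45
tcp_pos: [0.5071, -0.0072, 0.1317]
orientation: [0.44, 3.11, 0.001]
contact_force: [0.1, 1.6, 3.8]
grip_width: 0.0228
gripper_force: 41.2
clock: 5.25
tcp_pos: [0.5563, -0.0207, 0.2218]
orientation: [-0.439, -3.106, -0.002]
contact_force: [-6.1, 5.5, 4.2]
grip_width: 0.023
gripper_force: 40.3
[-0.00082852  0.0021889   0.00116249]
```

View pics/s2.png

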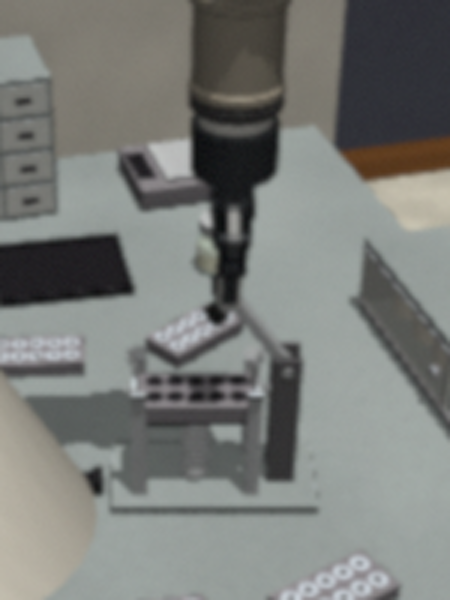

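```bash

python3 -m crank '[[-0.71,0,-0.34,0,0,0],[-0.75,0,-0.23,0,0,0],[-0.78,0,-0.11,0,0,0],[-0.79,0,0,0,0,0],[-0.78,0,0.12,0,0,0],[-0.55,0,0.17,0,0,0],[0,0,0,0,0,0],[0,0,0,0,0,0]]'
python3 -m crank '[[0,0,0,0,0,0],[0,0,0,0,0,0],[0,0,0,0,0,0],[0,0,-0.5,0,0,0],[0,0,-1,0,0,0],[0,0,-1,0,0,0],[0,0,-1,0,0,0],[0.5,0,0,0,0,0],[1,0,0,0,0,0],[1,0,0,0,0,0],[1,0,0,0,0,0],[1,0,0,0,0,0]]' 0.6
python3 -m crank '[[1,0,0,0,0,0],[1,0,0,0,0,0],[0,0,0,0,0,0]]' 1
python3 - <<'E'
from h import *
f=eyes.grab_frame('top');np.savez('pics/top1.npz',**f)
P=cloud(f);Q=P[100:230,220:290].reshape(-1,3);Q=Q[np.isfinite(Q[:,0])]
a=np.radians(YAW);X=(Q[:,:2]-WELL)@np.array([[np.cos(a),-np.sin(a)],[np.sin(a),np.cos(a)]])
q=np.c_[X,Q[:,2]]*1000
for lo,hi in((114,122),(128,143),(165,265)):
    t=q[(q[:,2]>lo)&(q[:,2]<hi)];print(lo,len(t),t.min(0).round(1),t.max(0).round(1))
plan(well(0,0,.101),YAW)
f=eyes.grab_frame('side')
cv2.imwrite('pics/s3.png',cv2.resize(f['image'][60:260,210:360,::-1],None,fx=3,fy=3,interpolation=cv2.INTER_CUBIC))
E
```

```text
clock: 6.1
tcp_pos: [0.6431, -0.0443, 0.231]
orientation: [0.439, 3.108, 0.005]
contact_force: [3.0, 5.6, 6.8]
grip_width: 0.0229
gripper_force: 39.2
clock: 7.3
tcp_pos: [0.553, -0.0214, 0.2994]
orientation: [-0.441, -3.109, 0.0]
contact_force: [-1.1, -0.2, 0.3]
grip_width: 0.0513
gripper_force: 0.0
clock: 7.6
tcp_pos: [0.5136, -0.0099, 0.2995]
orientation: [-0.439, -3.109, -0.001]
contact_force: [0.4, -0.1, -0.5]
grip_width: 0.0855
gripper_force: 0.0Traceback (most recent call last):
  File "<stdin>", line 7, in <module>
    return umr_minimum(a, axis, None, out, keepdims, initial, where)
ValueError: zero-size array to reduction operation minimum which has no identity
```

```bash

python3 - <<'E'
from h import *
plan(well(0,0,.101),YAW)
f=eyes.grab_frame('side')
cv2.imwrite('pics/s3.png',cv2.resize(f['image'][60:260,210:360,::-1],None,fx=3,fy=3,interpolation=cv2.INTER_CUBIC))
E
```

```text
turn [ 0.001 -0.001  0.007] yaw -0.3 shift(after turn) [-0.53 -0.02  9.94] j7 1.27 tcp [ 0.5152 -0.0102  0.2998] t 7.7 F [ 0.1 -0.   0.2] w 0.0854
```

View pics/s3.png

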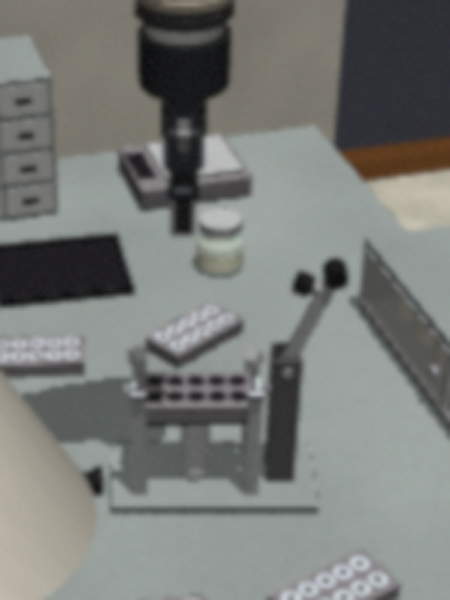

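```bash

python3 -m crank '[[-0.53,0,1,0,0,0],[0,0,1,0,0,0],[0,0,1,0,0,0],[0,0,1,0,0,0],[0,0,1,0,0,0],[0,0,1,0,0,0],[0,0,1,0,0,0],[0,0,1,0,0,0],[0,0,1,0,0,0],[0,0,0.9,0,0,0],[0,0,0,0,0,0]]'
python3 -m crank '[[0,0,0,0,0,0],[0,0,0,0,0,0],[0,0,0,0,0,0],[0,0,0,0,0,0],[0,0,0,0,0,0],[0,0,0,0,0,0]]' 0 60
python3 - <<'E'
from h import *
plan(well(0,0,.101),YAW)
E
```

```text
clock: 8.8
tcp_pos: [0.5254, -0.0138, 0.0995]
orientation: [-0.441, -3.106, 0.003]
contact_force: [-0.5, 0.3, 0.4]
grip_width: 0.0856
gripper_force: 0.0
clock: 9.4
tcp_pos: [0.5275, -0.0134, 0.1029]
orientation: [0.441, 3.108, 0.001]
contact_force: [-0.5, -0.5, 6.6]
grip_width: 0.0542
gripper_force: 66.7
turn [0.001 0.003 0.006] yaw -0.2 shift(after turn) [ 0.1  -0.03  0.09] j7 1.42 tcp [ 0.5275 -0.0134  0.1029] t 9.4 F [-0.5 -0.5  6.6] w 0.0542
```

```bash

python3 -m crank '[[0,0,-0.3,0,0,0],[0,0,-0.6,0,0,0],[0,0,-0.9,0,0,0],[0,0,-0.9,0,0,0],[0,0,-0.9,0,0,0],[0,0,-0.9,0,0,0],[0,0,-0.9,0,0,0],[0,0,-0.9,0,0,0],[0,0,-0.5,0,0,0],[0,0,0,0,0,0]]'
python3 - <<'E'
from h import *
plan([.4756,.4256,.231],-4.4)
plan([.4756,.4256,.231],YAW)
E
```

```text
clock: 10.4
tcp_pos: [0.527, -0.0133, 0.2394]
orientation: [0.441, 3.108, 0.002]
contact_force: [0.2, -0.8, -2.2]
grip_width: 0.0544
gripper_force: 69.3
turn [ 0.001  0.003 -0.261] yaw 11.7 shift(after turn) [ 4.25 21.68  0.42] j7 1.32 tcp [ 0.527  -0.0133  0.2394] t 10.4 F [ 0.2 -0.8 -2.2] w 0.0544
turn [0.002 0.003 0.006] yaw -0.3 shift(after turn) [ 8.66 20.32  0.42] j7 1.32 tcp [ 0.527  -0.0133  0.2394] t 10.4 F [ 0.2 -0.8 -2.2] w 0.0544
```

```bash

python3 -m crank '[[0,0,0,0,0,-0.13],[0,0,0,0,0,-0.13],[0.18,0.9,0,0,0,0],[0.18,0.9,0,0,0,0],[0.18,0.9,0,0,0,0],[0.18,0.9,0,0,0,0],[0.18,0.9,0,0,0,0],[0.18,0.9,0,0,0,0],[0.18,0.9,0,0,0,0],[0.18,0.9,0,0,0,0],[0.18,0.9,0,0,0,0],[0.18,0.9,0,0,0,0]]'
python3 -m crank '[[0.18,0.9,0,0,0,0],[0.18,0.9,0,0,0,0],[0.18,0.9,0,0,0,0],[0.18,0.9,0,0,0,0],[0.18,0.9,0,0,0,0],[0.18,0.9,0,0,0,0],[0.18,0.9,0,0,0,0],[0.18,0.9,0,0,0,0],[0.18,0.9,0,0,0,0],[0.18,0.9,0,0,0,0],[0.18,0.9,0,0,0,0]]'
python3 -m crank '[[0.18,0.9,0,0,0,0],[0.18,0.9,0,0,0,0],[0.1,0.6,0,0,0,0],[0,0,0,0,0,0],[0,0,0,0,0,0]]'
python3 - <<'E'
from h import *
plan([.4756,.4256,.01],-4.4)
f=eyes.grab_frame('top');np.savez('pics/top2.npz',**f)
P=cloud(f);Q=P[100:230,220:290].reshape(-1,3);Q=Q[np.isfinite(Q[:,0])]
a=np.radians(YAW);X=(Q[:,:2]-WELL)@np.array([[np.cos(a),-np.sin(a)],[np.sin(a),np.cos(a)]])
q=np.c_[X,Q[:,2]]*1000
for lo,hi in((9,16),(100,114),(114,122),(122,134),(134,146),(165,265)):
    t=q[(q[:,2]>lo)&(q[:,2]<hi)];print(lo,len(t),t.min(0).round(1),t.max(0).round(1),cv2.minAreaRect(t[:,:2].astype(np.float32)))
for b in blobs(P,.012,.027,300): print(*b)
cv2.imwrite('pics/t2.png',cv2.resize(f['image'][120:240,80:340,::-1],None,fx=3,fy=3,interpolation=cv2.INTER_CUBIC))
E
```

```text
clock: 11.6
tcp_pos: [0.5036, 0.1694, 0.2368]
orientation: [-0.122, -3.137, 0.002]
contact_force: [0.9, 0.8, -2.7]
grip_width: 0.0544
gripper_force: 69.2
clock: 12.7
tcp_pos: [0.4801, 0.3709, 0.2378]
orientation: [-0.122, -3.139, 0.0]
contact_force: [0.7, -0.4, -2.6]
grip_width: 0.054
gripper_force: 69.2
clock: 13.2
tcp_pos: [0.4751, 0.4175, 0.2377]
orientation: [0.122, 3.139, -0.001]
contact_force: [-0.4, 0.2, -1.5]
grip_width: 0.0543
gripper_force: 69.2
turn [-0.001  0.    -0.001] yaw 0.1 shift(after turn) [1.000e-02 4.100e-01 1.139e+01] j7 0.76 tcp [0.4751 0.4175 0.2377] t 13.2 F [-0.4  0.2 -1.5] w 0.0543
9 782 [-164.4 -115.2    9. ] [322.3 188.8  16. ] ((80.09144592285156, 18.090896606445312), (449.1497802734375, 239.74766540527344), 15.958746910095215)
100 559 [-63.5 -33.8 100.2] [ 91.5  33.4 113.9] ((13.957294464111328, -0.09316253662109375), (154.8618621826172, 66.45046997070312), 0.37275582551956177)
114 56 [-63.2 -25.2 114.1] [ 85.   32.1 122. ] ((11.225360870361328, 2.5761871337890625), (147.85906982421875, 57.321781158447266), 1.1043356657028198)
122 50 [-64.4 -34.4 122. ] [ 83.3  39.7 133.8] ((9.578216552734375, 2.853851318359375), (147.37713623046875, 72.30013275146484), 1.004132866859436)
134 81 [-68.4 -40.5 134. ] [ 94.7  41.1 145.3] ((13.598579406738281, 0.21604156494140625), (162.7254638671875, 79.80953216552734), 1.3721349239349365)
165 162 [ 79.9  -9.3 165.6] [134.   16.5 259.6] ((106.8743896484375, 3.550755500793457), (24.70650291442871, 55.08317947387695), 87.39321899414062)
[313. 163.] 525 [ 597.7 -210.7] [112.1  58.1] 18.6 0.0202
[182. 167.] 523 [596.5 229.1] [110.6  56. ] 28.6 0.0204
[315. 213.] 556 [ 425.4 -206.9] [111.2  60.1] -4.7 0.0202
[181. 222.] 565 [409.8 233.7] [110.6  57. ] -11.8 0.0208
[ 98. 281.] 350 [229.3 493.4] [64.5 56.8] -70.6 0.0216
[470. 306.] 1069 [ 115.1 -679.2] [122.1 115.9] 88.0 0.0206
[272. 330.] 643 [ 62.2 -50.3] [199.6  65.8] 55.5 0.016
```

View pics/t2.png

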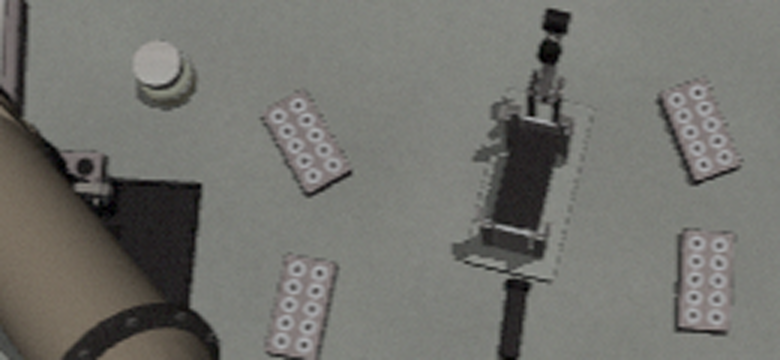

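```bash

python3 -m crank '[[0,0.41,1,0,0,0],[0,0,1,0,0,0],[0,0,1,0,0,0],[0,0,1,0,0,0],[0,0,1,0,0,0],[0,0,1,0,0,0],[0,0,1,0,0,0],[0,0,1,0,0,0],[0,0,1,0,0,0],[0,0,1,0,0,0],[0,0,0.6,0,0,0],[0,0,0.3,0,0,0]]'
python3 -m crank '[[0,0,0.2,0,0,0],[0,0,0.2,0,0,0],[0,0,0,0,0,0]]'
python3 - <<'E'
from h import *
plan([.4756,.4256,.01],-4.4)
f=np.load('pics/top2.npz');P=cloud(f);Q=P[100:230,220:290].reshape(-1,3);Q=Q[np.isfinite(Q[:,0])]
for yw in(-16.4,-15.4):
    a=np.radians(yw);X=(Q[:,:2]-WELL)@np.array([[np.cos(a),-np.sin(a)],[np.sin(a),np.cos(a)]]);q=np.c_[X,Q[:,2]]*1000
    t=q[(q[:,2]>107)&(q[:,2]<113)];print(len(t),t.min(0),t.max(0),cv2.minAreaRect(t[:,:2].astype(np.float32)))
    t=t[abs(t[:,0])<45];print(t.min(0),t.max(0),cv2.minAreaRect(t[:,:2].astype(np.float32)))
E
```

```text
clock: 14.45
tcp_pos: [0.4756, 0.425, 0.019]
orientation: [-0.124, -3.138, 0.002]
contact_force: [0.5, -0.3, -1.8]
grip_width: 0.0543
gripper_force: 69.2
clock: 14.75
tcp_pos: [0.4757, 0.4262, 0.0121]
orientation: [0.122, 3.139, 0.0]
contact_force: [-0.4, -0.1, -1.7]
grip_width: 0.0543
gripper_force: 69.2
turn [ 0.     0.    -0.001] yaw 0.0 shift(after turn) [ 0.   -0.03  0.1 ] j7 0.79 tcp [0.4757 0.4262 0.0121] t 14.8 F [-0.4 -0.1 -1.7] w 0.0543
206 [-63.47013062 -33.81480388 107.01209911] [ 90.51760845  33.35087757 112.96811716] ((13.492450714111328, 0.2979240417480469), (154.58663940429688, 64.35928344726562), 1.454406976699829)
[-44.6045174  -25.1577464  107.01209911] [ 43.96661834  25.35378778 112.78424959] ((-0.4431419372558594, 0.0761871337890625), (88.56776428222656, 49.503173828125), 0.7092136144638062)
206 [-63.66467129 -32.72348736 107.01209911] [ 90.71046836  32.51715622 112.96811716] ((13.495586395263672, 0.062404632568359375), (154.58663940429688, 64.35929107666016), 0.4544077515602112)
[-44.77389517 -24.72949368 107.01209911] [ 43.78858353  24.81737315 112.78424959] ((-0.4417457580566406, 0.08391380310058594), (49.50318145751953, 88.56778717041016), 89.70921325683594)
```

```bash
sed -i 's/YAW=-16.4/YAW=-15.3/' h.py
python3 -m crank '[[0,0,0.1,0,0,0],[0,0,0.1,0,0,0],[0,0,0,0,0,0]]'
python3 -m crank '[[0,0,0.1,0,0,0],[0,0,0.1,0,0,0],[0,0,0,0,0,0]]'
```

```text
clock: 15.05
tcp_pos: [0.476, 0.4266, 0.0108]
orientation: [0.122, 3.139, 0.002]
contact_force: [-4.8, -4.6, 17.6]
grip_width: 0.0541
gripper_force: 71.5
clock: 15.35
tcp_pos: [0.476, 0.4267, 0.0106]
orientation: [-0.122, -3.139, -0.003]
contact_force: [-14.3, -12.7, 51.1]
grip_width: 0.0543
gripper_force: 75.2
```

```bash

python3 -m crank '[[0,0,-0.18,0,0,0],[0,0,0,0,0,0]]'
python3 -m crank '[[0,0,0,0,0,0],[0,0,0,0,0,0],[0,0,0,0,0,0],[0,0,-0.4,0,0,0],[0,0,-1,0,0,0],[0,0,-1,0,0,0],[0,0,-1,0,0,0],[0,0,-1,0,0,0],[0,0,0,0,0,0]]' 0.8
python3 - <<'E'
from h import *
plan([.4098,.2337,.09],-11.8)
E
```

```text
clock: 15.55
tcp_pos: [0.4764, 0.427, 0.0108]
orientation: [0.122, 3.138, 0.004]
contact_force: [-6.0, -3.3, 21.5]
grip_width: 0.0543
gripper_force: 71.8
clock: 16.45
tcp_pos: [0.4773, 0.4276, 0.0987]
orientation: [0.122, 3.136, 0.006]
contact_force: [0.5, 1.0, 0.1]
grip_width: 0.0685
gripper_force: 0.0
turn [0.006 0.004 0.163] yaw -7.3 shift(after turn) [  1.32 -10.18   0.44] j7 0.78 tcp [0.4773 0.4276 0.0987] t 16.4 F [0.5 1.  0.1] w 0.0685
```

```bash
cat >> h.py <<'E'
def fresh():
    f=eyes.grab_frame('top')
    for b in blobs(cloud(f),.012,.027,250):
        if b[2][0]>330 and b[1]<900: print(*b)
    return f
E
python3 - <<'E'
from h import *
f=fresh()
P=cloud(f);print(np.nanmedian(P[185:225,100:146,2]))
E
python3 -m crank '[[0,0,0,0.003,0.002,0.08],[0,0,0,0.003,0.002,0.08],[0.13,-1,0,0,0,0],[0.13,-1,0,0,0,0],[0.13,-1,0,0,0,0],[0.13,-1,0,0,0,0],[0.13,-1,0,0,0,0],[0.13,-1,0,0,0,0],[0.13,-1,0,0,0,0],[0.13,-1,0,0,0,0],[0.13,-1,0,0,0,0],[0.13,-1,0,0,0,0]]' 1
python3 -m crank '[[0,-0.2,0,0,0,0],[0,0,0,0,0,0]]'
python3 - <<'E'
from h import *
plan([.4098,.2337,.005],-11.8)
E
```

```text
[313. 163.] 526 [ 596.7 -211.3] [110.6  57.8] 18.2 0.0198
[182. 167.] 527 [596.5 229.2] [111.9  55.9] 28.6 0.02
[315. 213.] 552 [ 425.1 -207. ] [110.4  56.5] -6.4 0.0203
[181. 222.] 575 [409.8 234. ] [110.8  56.5] -12.1 0.0203
0.2641517577665987
clock: 17.7
tcp_pos: [0.4088, 0.2343, 0.0957]
orientation: [-0.318, -3.121, 0.009]
contact_force: [0.5, 0.3, 0.0]
grip_width: 0.0854
gripper_force: 0.0
clock: 17.9
tcp_pos: [0.4087, 0.2312, 0.0962]
orientation: [-0.32, -3.121, 0.008]
contact_force: [0.8, 1.6, -0.1]
grip_width: 0.0854
gripper_force: 0.0
turn [-0.007 -0.004  0.002] yaw -0.1 shift(after turn) [-0.03  0.13  4.56] j7 0.84 tcp [0.4087 0.2312 0.0962] t 17.9 F [ 0.8  1.6 -0.1] w 0.0854
```

```bash

python3 -m crank '[[0,0.13,1,-0.007,-0.004,0],[0,0,1,0,0,0],[0,0,1,0,0,0],[0,0,1,0,0,0],[0,0,0.5,0,0,0],[0,0,0,0,0,0]]'
python3 -m crank '[[0,0,0,0,0,0],[0,0,0,0,0,0],[0,0,0,0,0,0],[0,0,0,0,0,0],[0,0,0,0,0,0]]' 0 70
python3 -m crank '[[0,0,-0.4,0,0,0],[0,0,-0.8,0,0,0],[0,0,-1,0,0,0],[0,0,-1,0,0,0],[0,0,-1,0,0,0],[0,0,-1,0,0,0],[0,0,-1,0,0,0],[0,0,-1,0,0,0],[0,0,-1,0,0,0],[0,0,-0.4,0,0,0],[0,0,0,0,0,0]]'
python3 - <<'E'
from h import *
plan(well(0,0,.18),YAW)
E
```

```text
clock: 18.5
tcp_pos: [0.4089, 0.2345, 0.0053]
orientation: [-0.317, -3.124, 0.001]
contact_force: [0.2, -0.1, 0.1]
grip_width: 0.0853
gripper_force: 0.0
clock: 19.0
tcp_pos: [0.4101, 0.2348, 0.0079]
orientation: [0.319, 3.124, 0.004]
contact_force: [-1.5, -0.6, 8.3]
grip_width: 0.054
gripper_force: 73.0
clock: 20.1
tcp_pos: [0.4097, 0.2343, 0.1797]
orientation: [0.319, 3.123, 0.004]
contact_force: [1.0, -0.2, -3.3]
grip_width: 0.0534
gripper_force: 75.0
turn [0.004 0.002 0.081] yaw -3.7 shift(after turn) [-8.840e+00 -1.043e+01 -1.000e-02] j7 0.79 tcp [0.4097 0.2343 0.1797] t 20.1 F [ 1.  -0.2 -3.3] w 0.0534
```

```bash

python3 -m crank '[[0,0,0,0.004,0.002,0.081],[-0.74,-0.87,0,0,0,0],[-0.74,-0.87,0,0,0,0],[-0.74,-0.87,0,0,0,0],[-0.74,-0.87,0,0,0,0],[-0.74,-0.87,0,0,0,0],[-0.74,-0.87,0,0,0,0],[-0.74,-0.87,0,0,0,0],[-0.74,-0.87,0,0,0,0],[-0.74,-0.87,0,0,0,0],[-0.74,-0.87,0,0,0,0],[-0.74,-0.87,0,0,0,0]]'
python3 -m crank '[[-0.7,-0.86,0,0,0,0],[0,0,0,0,0,0],[0,0,0,0,0,0]]'
python3 - <<'E'
from h import *
plan(well(0,0,.118),YAW)
E
```

```text
clock: 21.3
tcp_pos: [0.5152, 0.0055, 0.1776]
orientation: [-0.417, -3.11, 0.005]
contact_force: [0.1, -0.5, -1.7]
grip_width: 0.0538
gripper_force: 75.0
clock: 21.6
tcp_pos: [0.524, -0.0142, 0.1778]
orientation: [-0.419, -3.11, 0.005]
contact_force: [-0.3, 0.5, -3.2]
grip_width: 0.0537
gripper_force: 75.0
turn [-0.004 -0.004 -0.001] yaw 0.1 shift(after turn) [-0.05  0.05  2.99] j7 1.37 tcp [ 0.524  -0.0142  0.1778] t 21.6 F [-0.3  0.5 -3.2] w 0.0537
```

```bash

python3 -m crank '[[-0.05,0.05,0.7,-0.004,-0.004,0],[0,0,0.5,0,0,0],[0,0,0.4,0,0,0],[0,0,0,0,0,0]]'
python3 -m crank '[[0,0,0.4,0,0,0],[0,0,0.4,0,0,0],[0,0,0.3,0,0,0],[0,0,0,0,0,0]]'
```

```text
clock: 22.0
tcp_pos: [0.5248, -0.0126, 0.1455]
orientation: [-0.416, -3.113, 0.001]
contact_force: [0.0, 0.4, -2.5]
grip_width: 0.0537
gripper_force: 74.9
clock: 22.4
tcp_pos: [0.5254, -0.0132, 0.1239]
orientation: [0.418, 3.113, -0.0]
contact_force: [0.1, -0.0, -2.3]
grip_width: 0.0538
gripper_force: 75.0
```

Free entry. Press slowly to flush (TCP ≈ 0.105).

```bash

python3 -m crank '[[0,0,0.3,0,0,0],[0,0,0.3,0,0,0],[0,0,0.2,0,0,0],[0,0,0.15,0,0,0],[0,0,0,0,0,0]]'
```

```text
clock: 22.9
tcp_pos: [0.5265, -0.0132, 0.1059]
orientation: [0.418, 3.111, 0.001]
contact_force: [-0.7, 0.3, 0.5]
grip_width: 0.0538
gripper_force: 75.3
```

```bash

python3 - <<'E'
from h import *
f=eyes.grab_frame('side')
cv2.imwrite('pics/s4.png',cv2.resize(f['image'][120:240,210:360,::-1],None,fx=4,fy=4,interpolation=cv2.INTER_CUBIC))
E
```

```text
(no output)
```

View pics/s4.png

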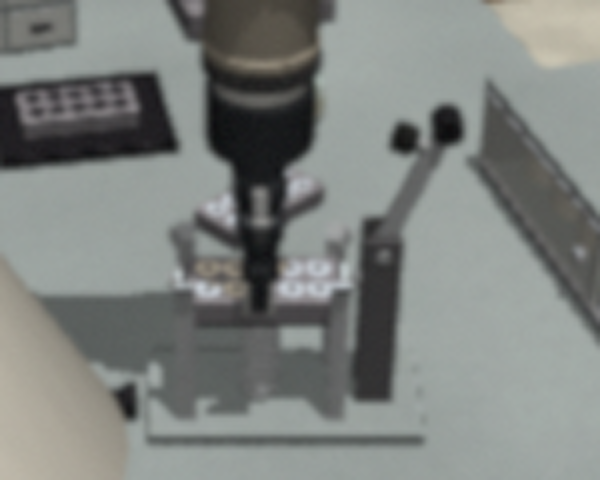

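```bash

python3 -m crank '[[0,0,0,0,0,0],[0,0,0,0,0,0],[0,0,0,0,0,0],[0,0,-0.4,0,0,0],[0,0,-1,0,0,0],[0,0,-1,0,0,0],[0,0,-1,0,0,0],[0,0,-0.6,0,0,0],[0,0,0,0,0,0]]' 1
python3 - <<'E'
from h import *
f=fresh()
plan([.5965,.2292,.09],28.6)
E
```

```text
clock: 23.85
tcp_pos: [0.5272, -0.0131, 0.1877]
orientation: [0.417, 3.108, 0.002]
contact_force: [0.2, -0.5, -0.6]
grip_width: 0.0854
gripper_force: 0.0
[313. 163.] 522 [ 596.8 -210.4] [111.7  57.7] 18.9 0.0202
[182. 167.] 517 [597.1 229.5] [112.9  55.9] 28.6 0.0199
[122. 204.] 434 [473.1 427.4] [112.1  63.5] -2.0 0.0239
[315. 213.] 549 [ 425.3 -207.1] [110.3  57.1] -6.0 0.0201
turn [ 0.     0.005 -0.975] yaw 43.9 shift(after turn) [-8.88  8.96  4.82] j7 1.37 tcp [ 0.5264 -0.013   0.1865] t 23.9 F [0.2 0.9 0.8] w 0.0856
```

```bash

python3 -m crank '[[0,0,0,0,0.001,-0.163],[0,0,0,0,0.001,-0.163],[0,0,0,0,0.001,-0.163],[0,0,0,0,0.001,-0.162],[0,0,0,0,0.001,-0.162],[0,0,0,0,0,-0.162]]'
python3 -m crank '[[-0.98,0.99,0,0,0,0],[-0.98,0.99,0,0,0,0],[-0.98,0.99,0,0,0,0],[-0.98,0.99,0,0,0,0],[-0.98,0.99,0,0,0,0],[-0.98,0.99,0.9,0,0,0],[-0.98,0.99,0.9,0,0,0],[-0.98,0.99,0.9,0,0,0],[-0.98,0.99,0.9,0,0,0],[0,0,0.9,0,0,0],[0,0,0,0,0,0]]'
python3 - <<'E'
from h import *
f=eyes.grab_frame('top');P=cloud(f);Q=P[100:230,220:290].reshape(-1,3);Q=Q[np.isfinite(Q[:,0])]
a=np.radians(YAW);X=(Q[:,:2]-WELL)@np.array([[np.cos(a),-np.sin(a)],[np.sin(a),np.cos(a)]]);q=np.c_[X,Q[:,2]]*1000
m=(abs(q[:,0])<50)&(abs(q[:,1])<22);print('pile top',np.percentile(q[m,2],[10,50,90]))
plan([.5968,.2294,.006],28.6)
E
```

```text
clock: 24.5
tcp_pos: [0.5252, -0.0131, 0.1846]
orientation: [0.783, -3.038, -0.001]
contact_force: [0.6, 0.1, -0.3]
grip_width: 0.0856
gripper_force: 0.0
clock: 25.6
tcp_pos: [0.5926, 0.2277, 0.0915]
orientation: [0.776, -3.035, 0.001]
contact_force: [-0.3, -1.8, 0.0]
grip_width: 0.0853
gripper_force: 0.0
pile top [115.2065831  119.22287823 123.66633857]
turn [ 0.001 -0.009 -0.   ] yaw 0.0 shift(after turn) [-0.19  0.04  4.37] j7 1.72 tcp [0.5938 0.2269 0.0933] t 25.6 F [-0.3 -0.2 -0.2] w 0.0856
```

```bash

python3 -m crank '[[-0.18,0.04,1,0,-0.008,0],[0,0,1,0,0,0],[0,0,1,0,0,0],[0,0,1,0,0,0],[0,0,0.37,0,0,0],[0,0,0,0,0,0]]'
python3 -m crank '[[0,0,0,0,0,0],[0,0,0,0,0,0],[0,0,0,0,0,0],[0,0,0,0,0,0],[0,0,0,0,0,0]]' 0 70
python3 -m crank '[[0,0,-0.4,0,0,0],[0,0,-0.8,0,0,0],[0,0,-1,0,0,0],[0,0,-1,0,0,0],[0,0,-1,0,0,0],[0,0,-1,0,0,0],[0,0,-1,0,0,0],[0,0,-1,0,0,0],[0,0,-1,0,0,0],[0,0,-0.6,0,0,0],[0,0,0,0,0,0]]'
python3 - <<'E'
from h import *
plan(well(0,0,.18),YAW)
E
```

```text
clock: 26.25
tcp_pos: [0.5981, 0.2292, 0.008]
orientation: [-0.773, 3.042, 0.002]
contact_force: [0.1, -0.5, -0.2]
grip_width: 0.0852
gripper_force: 0.0
clock: 26.75
tcp_pos: [0.5997, 0.2305, 0.0103]
orientation: [-0.773, 3.038, 0.004]
contact_force: [-2.1, -0.5, 6.7]
grip_width: 0.0536
gripper_force: 73.1
clock: 27.85
tcp_pos: [0.5989, 0.2302, 0.1869]
orientation: [-0.773, 3.036, 0.004]
contact_force: [0.3, 0.8, -2.8]
grip_width: 0.0531
gripper_force: 74.6
turn [0.005 0.01  0.975] yaw -43.9 shift(after turn) [  0.33 -12.72   0.35] j7 1.7 tcp [0.5989 0.2302 0.1869] t 27.9 F [ 0.3  0.8 -2.8] w 0.0531
```

```bash

python3 -m crank '[[0,0,0,0.001,0.002,0.163],[0,0,0,0.001,0.002,0.163],[0,0,0,0.001,0.002,0.163],[0,0,0,0.001,0.002,0.162],[0,0,0,0.001,0.002,0.162],[0,0,0,0,0,0.162],[0.03,-1,0,0,0,0],[0.03,-1,0,0,0,0],[0.03,-1,0,0,0,0],[0.03,-1,0,0,0,0],[0.03,-1,0,0,0,0],[0.03,-1,0,0,0,0]]'
python3 -m crank '[[0.03,-1,0,0,0,0],[0.03,-1,0,0,0,0],[0.03,-1,0,0,0,0],[0.03,-1,0,0,0,0],[0.03,-1,0,0,0,0],[0.03,-1,0,0,0,0],[0,-0.7,0,0,0,0],[0,0,0,0,0,0],[0,0,0,0,0,0]]'
python3 - <<'E'
from h import *
plan(well(0,0,.145),YAW)
E
```

```text
clock: 29.05
tcp_pos: [0.5622, 0.1131, 0.1848]
orientation: [-0.419, -3.111, 0.004]
contact_force: [1.2, -0.3, -2.6]
grip_width: 0.0533
gripper_force: 74.5
clock: 29.95
tcp_pos: [0.5241, -0.0129, 0.1852]
orientation: [-0.418, -3.111, 0.003]
contact_force: [0.5, 0.5, -3.0]
grip_width: 0.0532
gripper_force: 74.5
turn [-0.003 -0.003 -0.   ] yaw 0.0 shift(after turn) [-0.07 -0.01  2.01] j7 1.38 tcp [ 0.5241 -0.0129  0.1852] t 29.9 F [ 0.5  0.5 -3. ] w 0.0532
```

```bash

python3 -m crank '[[-0.15,0,0.7,-0.003,-0.003,0],[0,0,0.5,0,0,0],[0,0,0.5,0,0,0],[0,0,0.4,0,0,0],[0,0,0.3,0,0,0],[0,0,0.2,0,0,0],[0,0,0,0,0,0]]'
python3 -m crank '[[0,0,0.2,0,0,0],[0,0,0.2,0,0,0],[0,0,0.2,0,0,0],[0,0,0,0,0,0]]'
```

```text
clock: 30.65
tcp_pos: [0.5264, -0.0141, 0.1326]
orientation: [-0.418, -3.113, 0.002]
contact_force: [-0.9, 0.2, -2.4]
grip_width: 0.0534
gripper_force: 74.5
clock: 31.05
tcp_pos: [0.5272, -0.0141, 0.1212]
orientation: [0.418, 3.113, -0.001]
contact_force: [0.4, 0.5, -2.4]
grip_width: 0.0534
gripper_force: 74.7
```

```bash
cat >> h.py <<'E'
def piletop(name='side'):
    f=eyes.grab_frame(name);P=cloud(f);Q=P.reshape(-1,3);Q=Q[np.isfinite(Q[:,0])]
    a=np.radians(YAW);X=(Q[:,:2]-WELL)@np.array([[np.cos(a),-np.sin(a)],[np.sin(a),np.cos(a)]]);q=np.c_[X,Q[:,2]]*1000
    m=(abs(q[:,0])<50)&(abs(q[:,0])>24)&(abs(q[:,1])<22)&(q[:,2]>60)&(q[:,2]<165)
    for s in(-1,1):
        t=q[m&(q[:,0]*s>0),2];print(name,'x%+d'%s,len(t),np.percentile(t,[10,50,90]).round(1))
    return f
E
python3 - <<'E'
from h import *
f=piletop();print(status.get_obs()['contact_force'])
cv2.imwrite('pics/s5.png',cv2.resize(f['image'][120:240,210:360,::-1],None,fx=4,fy=4,interpolation=cv2.INTER_CUBIC))
E
```

```text
side x-1 79 [128.7 130.5 131.9]
side x+1 84 [128.5 130.3 132.1]
[-0.28788146 -0.16707736 -1.00125494]
```

View pics/s5.png

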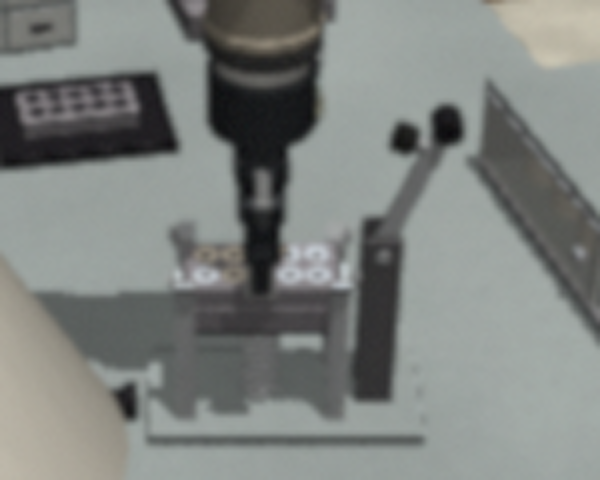

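```bash

python3 -m crank '[[0,0,0.2,0,0,0],[0,0,0.2,0,0,0],[0,0,0.15,0,0,0],[0,0,0.1,0,0,0],[0,0,0,0,0,0],[0,0,0,0,0,0]]'
python3 - <<'E'
from h import *
f=piletop();print(status.get_obs()['contact_force'])
E
```

```text
clock: 31.7
tcp_pos: [0.5272, -0.0142, 0.1084]
orientation: [0.418, 3.113, -0.001]
contact_force: [0.7, 0.3, 3.7]
grip_width: 0.0535
gripper_force: 75.2
side x-1 75 [116.1 117.4 118.6]
side x+1 82 [114.7 117.5 119.3]
[-0.46060078  0.13394504  3.09229771]
```

```bash

python3 -m crank '[[0,0,0,0,0,0],[0,0,0,0,0,0],[0,0,0,0,0,0],[0,0,-0.4,0,0,0],[0,0,-1,0,0,0],[0,0,-1,0,0,0],[0,0,-1,0,0,0],[0,0,-0.6,0,0,0],[0,0,0,0,0,0]]' 1
python3 - <<'E'
from h import *
piletop()
f=fresh()
plan([.5968,-.2107,.09],18.7)
E
```

```text
clock: 32.65
tcp_pos: [0.5279, -0.0141, 0.1899]
orientation: [0.418, 3.111, 0.001]
contact_force: [0.3, 0.4, 0.3]
grip_width: 0.0855
gripper_force: 0.0
side x-1 84 [116.2 118.5 120.2]
side x+1 87 [116.1 118.1 120.1]
[313. 163.] 526 [ 597.2 -210.5] [110.9  57.2] 18.2 0.0198
[122. 205.] 423 [473.9 429.8] [112.4  70.1] 0.7 0.0239
[315. 213.] 557 [ 424.4 -206.9] [110.3  56.6] -7.0 0.0204
turn [-0.001 -0.001 -0.755] yaw 34.0 shift(after turn) [ -0.18 -10.45   4.89] j7 1.38 tcp [ 0.5265 -0.0139  0.1878] t 32.8 F [-1.1 -0.2 -0.6] w 0.0855
```

```bash

python3 -m crank '[[0,0,0,0,0,-0.151],[0,0,0,0,0,-0.151],[0,0,0,0,0,-0.151],[0,0,0,0,0,-0.151],[0,0,0,0,0,-0.151],[0,-1,0,0,0,0],[0,-1,0,0,0,0],[0,-1,0,0,0,0],[0,-1,0,0,0,0],[0,-1,0,0,0,0],[0,-1,0,0,0,0]]'
python3 -m crank '[[0,-1,0.6,0,0,0],[0,-1,0.8,0,0,0],[-0.1,-1,0.9,0,0,0],[-0.1,-1,0.9,0,0,0],[0,-0.45,0.9,0,0,0],[0,0,0.7,0,0,0],[0,0,0,0,0,0],[0,0,0,0,0,0]]'
python3 - <<'E'
from h import *
fresh()
plan([.5970,-.2107,.007],18.5)
E
```

```text
clock: 33.85
tcp_pos: [0.5646, -0.1284, 0.1867]
orientation: [0.51, -3.097, -0.0]
contact_force: [-0.3, 0.3, -0.1]
grip_width: 0.0853
gripper_force: 0.0
clock: 34.65
tcp_pos: [0.5971, -0.2098, 0.0917]
orientation: [0.511, -3.098, -0.001]
contact_force: [0.4, 1.0, 0.7]
grip_width: 0.0856
gripper_force: 0.0
[122. 205.] 410 [474.1 426.7] [110.5  62.9] -3.3 0.0237
[316. 218.] 390 [ 418.4 -206. ] [97.6 56.1] -7.0 0.0205
turn [-0.    -0.     0.005] yaw -0.2 shift(after turn) [ 0.04 -0.02  4.28] j7 2.36 tcp [ 0.5977 -0.21    0.0925] t 34.7 F [-0.3 -0.4  0. ] w 0.0853
```

```bash

python3 -m crank '[[0.04,0,1,0,0,0],[0,0,1,0,0,0],[0,0,1,0,0,0],[0,0,1,0,0,0],[0,0,0.28,0,0,0],[0,0,0,0,0,0]]'
python3 -m crank '[[0,0,0,0,0,0],[0,0,0,0,0,0],[0,0,0,0,0,0],[0,0,0,0,0,0],[0,0,0,0,0,0]]' 0 70
python3 -m crank '[[0,0,-0.4,0,0,0],[0,0,-0.8,0,0,0],[0,0,-1,0,0,0],[0,0,-1,0,0,0],[0,0,-1,0,0,0],[0,0,-1,0,0,0],[0,0,-1,0,0,0],[0,0,-1,0,0,0],[0,0,-1,0,0,0],[0,0,-0.6,0,0,0],[0,0,0,0,0,0]]'
python3 - <<'E'
from h import *
plan(well(0.001,0,.185),YAW)
E
```

```text
clock: 35.3
tcp_pos: [0.5967, -0.2106, 0.0068]
orientation: [0.511, -3.099, 0.0]
contact_force: [-0.2, -0.1, 0.3]
grip_width: 0.0854
gripper_force: 0.0
clock: 35.8
tcp_pos: [0.5978, -0.2116, 0.0085]
orientation: [-0.509, 3.098, -0.002]
contact_force: [-1.6, 0.5, 6.9]
grip_width: 0.054
gripper_force: 73.6
clock: 36.9
tcp_pos: [0.5977, -0.2116, 0.1851]
orientation: [-0.509, 3.097, -0.003]
contact_force: [0.4, -0.0, -2.6]
grip_width: 0.0536
gripper_force: 74.6
turn [-0.002  0.005  0.755] yaw -34.0 shift(after turn) [6.06 8.6  0.01] j7 2.32 tcp [ 0.5977 -0.2116  0.1851] t 36.9 F [ 0.4 -0.  -2.6] w 0.0536
```

```bash

python3 -m crank '[[0,0,0,0,0.001,0.151],[0,0,0,0,0.001,0.151],[0,0,0,0,0.001,0.151],[0,0,0,0,0.001,0.151],[0,0,0,0,0.001,0.151],[1,0,0,0,0,0],[1,0.5,0,0,0,0],[1,1,0,0,0,0],[1,1,0,0,0,0],[1,1,0,0,0,0],[1,1,0,0,0,0]]'
python3 -m crank '[[0,1,0,0,0,0],[0,1,0,0,0,0],[0,1,0,0,0,0],[0,0.8,0,0,0,0],[0.06,0.3,0,0,0,0],[0,0,0,0,0,0],[0,0,0,0,0,0]]'
python3 - <<'E'
from h import *
plan(well(0.001,0,.145),YAW)
E
```

```text
clock: 38.0
tcp_pos: [0.5033, -0.0916, 0.1821]
orientation: [-0.417, -3.108, 0.002]
contact_force: [0.2, 0.7, -2.9]
grip_width: 0.0535
gripper_force: 74.5
clock: 38.7
tcp_pos: [0.5248, -0.0142, 0.1826]
orientation: [-0.419, -3.109, 0.003]
contact_force: [-0.1, -0.8, -2.5]
grip_width: 0.0543
gripper_force: 74.6
turn [-0.003 -0.005 -0.001] yaw 0.0 shift(after turn) [-0.07  0.04  1.88] j7 1.41 tcp [ 0.5248 -0.0142  0.1826] t 38.7 F [-0.1 -0.8 -2.5] w 0.0543
```

```bash

python3 -m crank '[[-0.07,0.04,0.7,-0.003,-0.005,0],[0,0,0.5,0,0,0],[0,0,0.5,0,0,0],[0,0,0.4,0,0,0],[0,0,0.3,0,0,0],[0,0,0.3,0,0,0],[0,0,0,0,0,0]]'
python3 -m crank '[[0,0,0.2,0,0,0],[0,0,0.2,0,0,0],[0,0,0.2,0,0,0],[0,0,0.2,0,0,0],[0,0,0.2,0,0,0],[0,0,0.1,0,0,0],[0,0,0,0,0,0],[0,0,0,0,0,0]]'
python3 - <<'E'
from h import *
f=piletop();print(status.get_obs()['contact_force'])
E
```

```text
clock: 39.4
tcp_pos: [0.5262, -0.0128, 0.128]
orientation: [-0.418, -3.113, -0.0]
contact_force: [-0.7, -1.0, -3.2]
grip_width: 0.0539
gripper_force: 74.6
clock: 40.2
tcp_pos: [0.5269, -0.0129, 0.1071]
orientation: [0.418, 3.113, 0.001]
contact_force: [-2.2, -0.1, 4.2]
grip_width: 0.0534
gripper_force: 75.2
side x-1 75 [116.1 117.9 119.9]
side x+1 82 [116.4 118.  120.3]
[-2.43093563  0.19568732  3.79043584]
```

Press 1 mm more, release and fetch the last one.

```bash

python3 -m crank '[[0,0,0.06,0,0,0],[0,0,0,0,0,0],[0,0,0,0,0,0]]'
python3 -m crank '[[0,0,0,0,0,0],[0,0,0,0,0,0],[0,0,0,0,0,0],[0,0,-0.4,0,0,0],[0,0,-1,0,0,0],[0,0,-1,0,0,0],[0,0,-1,0,0,0],[0,0,-0.6,0,0,0],[0,0,0,0,0,0]]' 1
python3 - <<'E'
from h import *
piletop()
f=fresh()
plan([.4247,-.2070,.09],-6.5)
E
```

```text
clock: 40.55
tcp_pos: [0.5269, -0.0129, 0.1059]
orientation: [0.418, 3.113, 0.001]
contact_force: [-2.5, -0.3, 6.3]
grip_width: 0.0538
gripper_force: 75.5
clock: 41.45
tcp_pos: [0.5279, -0.0128, 0.1873]
orientation: [0.418, 3.11, 0.003]
contact_force: [0.2, -0.1, -0.8]
grip_width: 0.0856
gripper_force: 0.0
side x-1 75 [115.3 117.6 119.4]
side x+1 79 [115.9 117.5 119.1]
[122. 204.] 421 [476.5 427. ] [116.3  62.4] -1.8 0.0238
[315. 214.] 555 [ 425.2 -207.1] [110.1  56.9] -6.5 0.0205
turn [ 0.001  0.    -0.195] yaw 8.8 shift(after turn) [  3.96 -10.23   4.76] j7 1.41 tcp [ 0.5265 -0.0127  0.1853] t 41.5 F [0.  0.6 0.4] w 0.0857
```

```bash

python3 -m crank '[[0,0,0,0,0,-0.1],[0,0,0,0,0,-0.1],[0.4,-1,0,0,0,0],[0.4,-1,0,0,0,0],[0.4,-1,0,0,0,0],[0.4,-1,0,0,0,0],[0.4,-1,0,0,0,0],[0.4,-1,0.7,0,0,0],[0.4,-1,0.8,0,0,0],[0.4,-1,0.8,0,0,0],[0.4,-1,0.8,0,0,0],[0.36,-1,0.8,0,0,0]]'
python3 -m crank '[[0,-0.23,0.8,0,0,0],[0,0,0,0,0,0],[0,0,0,0,0,0]]'
python3 - <<'E'
from h import *
plan([.4248,-.2070,.007],-6.5)
E
```

```text
clock: 42.75
tcp_pos: [0.4247, -0.2033, 0.1058]
orientation: [-0.172, -3.135, -0.001]
contact_force: [1.1, 1.5, -0.3]
grip_width: 0.0858
gripper_force: 0.0
clock: 43.05
tcp_pos: [0.425, -0.2071, 0.0909]
orientation: [-0.173, -3.135, -0.001]
contact_force: [-0.3, -0.1, 0.3]
grip_width: 0.0856
gripper_force: 0.0
turn [ 0.001 -0.002  0.004] yaw -0.2 shift(after turn) [0.01 0.01 4.2 ] j7 2.08 tcp [ 0.425  -0.2071  0.0909] t 43.0 F [-0.3 -0.1  0.3] w 0.0856
```

```bash

python3 -m crank '[[0,0,1,0,0,0],[0,0,1,0,0,0],[0,0,1,0,0,0],[0,0,0.9,0,0,0],[0,0,0.3,0,0,0],[0,0,0,0,0,0]]'
python3 -m crank '[[0,0,0,0,0,0],[0,0,0,0,0,0],[0,0,0,0,0,0],[0,0,0,0,0,0],[0,0,0,0,0,0]]' 0 70
python3 -m crank '[[0,0,-0.4,0,0,0],[0,0,-0.8,0,0,0],[0,0,-1,0,0,0],[0,0,-1,0,0,0],[0,0,-1,0,0,0],[0,0,-1,0,0,0],[0,0,-1,0,0,0],[0,0,-1,0,0,0],[0,0,-1,0,0,0],[0,0,-0.6,0,0,0],[0,0,0,0,0,0]]'
python3 - <<'E'
from h import *
plan(well(0.001,0,.185),YAW)
E
```

```text
clock: 43.65
tcp_pos: [0.4257, -0.2069, 0.0074]
orientation: [-0.171, -3.136, -0.001]
contact_force: [0.5, -0.3, 0.6]
grip_width: 0.0853
gripper_force: 0.0
clock: 44.15
tcp_pos: [0.4263, -0.2075, 0.0089]
orientation: [0.172, 3.135, 0.001]
contact_force: [-1.9, 1.9, 13.0]
grip_width: 0.0541
gripper_force: 71.7
clock: 45.25
tcp_pos: [0.4264, -0.2077, 0.1849]
orientation: [0.172, 3.133, 0.001]
contact_force: [0.4, 0.1, -2.4]
grip_width: 0.0538
gripper_force: 75.0
turn [0.001 0.004 0.2  ] yaw -9.0 shift(after turn) [-2.26 10.67 -0.  ] j7 1.96 tcp [ 0.4264 -0.2077  0.1849] t 45.2 F [ 0.4  0.1 -2.4] w 0.0538
```

```bash

python3 -m crank '[[0,0,0,0,0.002,0.1],[0,0,0,0,0.002,0.1],[-0.2,1,0,0,0,0],[-0.2,1,0,0,0,0],[-0.2,1,0,0,0,0],[-0.2,1,0,0,0,0],[-0.2,1,0,0,0,0],[-0.2,1,0,0,0,0],[-0.2,1,0,0,0,0],[-0.2,1,0,0,0,0],[-0.2,1,0,0,0,0],[-0.2,0.9,0,0,0,0]]'
python3 -m crank '[[-0.26,0.77,0,0,0,0],[0,0,0,0,0,0],[0,0,0,0,0,0]]'
python3 - <<'E'
from h import *
plan(well(0.001,0,.145),YAW)
E
```

```text
clock: 46.45
tcp_pos: [0.516, -0.026, 0.1823]
orientation: [-0.417, -3.109, -0.0]
contact_force: [0.5, -0.5, -2.4]
grip_width: 0.0537
gripper_force: 75.0
clock: 46.75
tcp_pos: [0.5252, -0.0139, 0.183]
orientation: [-0.417, -3.11, 0.0]
contact_force: [-0.6, -0.2, -3.0]
grip_width: 0.0537
gripper_force: 75.0
turn [-0.001 -0.005  0.   ] yaw -0.0 shift(after turn) [-0.05  0.02  1.9 ] j7 1.41 tcp [ 0.5252 -0.0139  0.183 ] t 46.8 F [-0.6 -0.2 -3. ] w 0.0537
```

```bash

python3 -m crank '[[-0.05,0.02,0.7,-0.001,-0.005,0],[0,0,0.5,0,0,0],[0,0,0.5,0,0,0],[0,0,0.4,0,0,0],[0,0,0.3,0,0,0],[0,0,0.3,0,0,0],[0,0,0,0,0,0]]'
python3 -m crank '[[0,0,0.2,0,0,0],[0,0,0.2,0,0,0],[0,0,0.2,0,0,0],[0,0,0.2,0,0,0],[0,0,0.2,0,0,0],[0,0,0.15,0,0,0],[0,0,0,0,0,0],[0,0,0,0,0,0]]'
python3 - <<'E'
from h import *
f=piletop();print(status.get_obs()['contact_force'])
E
```

```text
clock: 47.45
tcp_pos: [0.526, -0.0134, 0.1286]
orientation: [-0.418, -3.113, -0.001]
contact_force: [0.1, -0.4, -2.7]
grip_width: 0.0536
gripper_force: 74.9
clock: 48.25
tcp_pos: [0.5269, -0.0135, 0.1068]
orientation: [0.418, 3.112, 0.002]
contact_force: [-1.0, -0.5, 2.7]
grip_width: 0.0534
gripper_force: 75.5
side x-1 81 [114.7 116.8 118.4]
side x+1 87 [115.  117.1 119. ]
[-1.20221455 -0.10734848  3.17480566]
```

```bash

python3 -m crank '[[0,0,0,0,0,0],[0,0,0,0,0,0],[0,0,0,0,0,0],[0,0,-0.4,0,0,0],[0,0,-1,0,0,0],[0,0,-1,0,0,0],[0,0,-1,0,0,0],[0,0,-1,0,0,0],[0,0,-1,0,0,0],[0,0,-1,0,0,0],[0,0,-1,0,0,0],[0,0,-1,0,0,0]]' 1
python3 -m crank '[[0,0,-1,0,0,0],[0,0,-0.6,0,0,0],[0,0,0,0,0,0]]' 0.6
python3 - <<'E'
from h import *
piletop()
f=eyes.grab_frame('side');P=cloud(f);Q=P.reshape(-1,3);Q=Q[np.isfinite(Q[:,0])]
a=np.radians(YAW);X=(Q[:,:2]-WELL)@np.array([[np.cos(a),-np.sin(a)],[np.sin(a),np.cos(a)]]);q=np.c_[X,Q[:,2]]*1000
t=q[(q[:,2]>190)&(q[:,2]<265)&(q[:,0]>75)&(q[:,0]<150)&(abs(q[:,1])<30)];print(len(t),t.min(0),t.max(0))
t=t[t[:,2]>232];print(len(t),t.min(0),t.max(0),np.median(t,0))
cv2.imwrite('pics/s6.png',cv2.resize(f['image'][60:260,190:360,::-1],None,fx=3,fy=3,interpolation=cv2.INTER_CUBIC))
plan(well(.124,0,.300),YAW)
E
```

```text
clock: 49.5
tcp_pos: [0.5262, -0.0137, 0.2758]
orientation: [0.418, 3.112, 0.002]
contact_force: [-0.0, 0.1, 1.0]
grip_width: 0.0854
gripper_force: 0.0
clock: 49.8
tcp_pos: [0.5272, -0.0136, 0.3081]
orientation: [0.418, 3.11, 0.003]
contact_force: [0.7, -0.2, -0.9]
grip_width: 0.0509
gripper_force: 0.0
side x-1 76 [116.1 117.8 119.8]
side x+1 86 [116.1 118.1 120.1]
220 [ 89.64789462 -15.34295924 191.42630222] [136.72416339  12.84247115 256.62202967]
135 [ 90.29135316 -15.34295924 232.01096326] [136.72416339  12.84247115 256.62202967] [119.71361245  -6.23582902 243.7198393 ]
turn [0.001 0.001 0.   ] yaw -0.0 shift(after turn) [-6.17 -0.01  0.3 ] j7 1.32 tcp [ 0.526  -0.0135  0.3059] t 49.9 F [ 0.2 -0.2 -0.2] w 0.0515
```

View pics/s6.png

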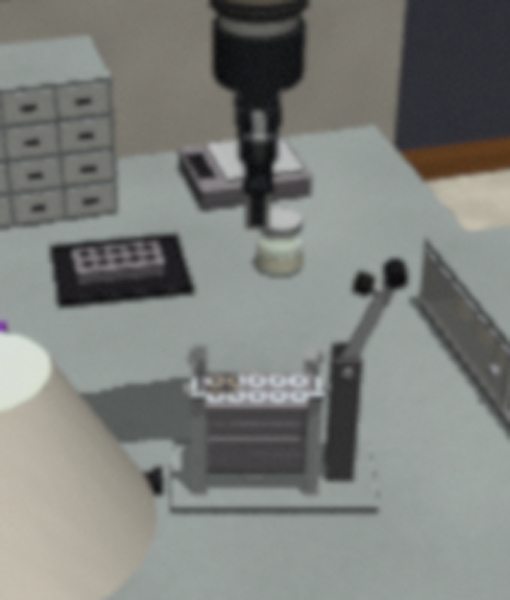

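```bash

python3 - <<'E'
from h import *
def g(f):
    P=cloud(f);Q=P.reshape(-1,3);Q=Q[np.isfinite(Q[:,0])]
    a=np.radians(YAW);X=(Q[:,:2]-WELL)@np.array([[np.cos(a),-np.sin(a)],[np.sin(a),np.cos(a)]]);q=np.c_[X,Q[:,2]]*1000
    for s in(-1,1):
        m=(q[:,0]*s>26)&(q[:,0]*s<48)&(abs(q[:,1])<22)&(q[:,2]>100)&(q[:,2]<126);print(s,m.sum(),np.percentile(q[m,2],[10,50,90]).round(1))
g(np.load('pics/side0.npz'));g(eyes.grab_frame('side'))
E
python3 -m crank '[[-0.7,0,0,0,0,0],[-1,0,0,0,0,0],[-1,0,0,0,0,0],[-1,0,0,0,0,0],[-1,0,0,0,0,0],[-1,0,0,0,0,0],[-0.47,0,0.3,0,0,0],[0,0,0,0,0,0],[0,0,0,0,0,0]]'
python3 - <<'E'
from h import *
plan(well(.123,0,.228),YAW)
E
```

```text
-1 71 [115.5 117.7 119.7]
1 70 [115.5 117.5 119.4]
-1 69 [116.1 117.9 119.5]
1 72 [116.  118.  119.9]
clock: 50.85
tcp_pos: [0.6447, -0.0462, 0.2994]
orientation: [-0.418, -3.113, -0.001]
contact_force: [-0.1, -0.2, -0.5]
grip_width: 0.0512
gripper_force: 0.0
turn [ 0.    -0.001 -0.   ] yaw 0.0 shift(after turn) [0.04 0.   3.57] j7 1.48 tcp [ 0.6447 -0.0462  0.2994] t 50.9 F [-0.1 -0.2 -0.5] w 0.0512
```

```bash

python3 -m crank '[[0.04,0,1,0,0,0],[0,0,1,0,0,0],[0,0,1,0,0,0],[0,0,0.57,0,0,0],[0,0,0,0,0,0]]'
python3 -m crank '[[0,0,0,0,0,0],[0,0,0,0,0,0],[0,0,0,0,0,0],[0,0,0,0,0,0],[0,0,0,0,0,0]]' 0 40
python3 - <<'E'
from h import *
f=eyes.grab_frame('side')
cv2.imwrite('pics/s7.png',cv2.resize(f['image'][60:260,190:360,::-1],None,fx=3,fy=3,interpolation=cv2.INTER_CUBIC))
plan(well(.1218,0,.2276),YAW)
E
```

```text
clock: 51.35
tcp_pos: [0.6433, -0.0453, 0.2277]
orientation: [-0.417, -3.112, -0.001]
contact_force: [-0.5, -0.1, 0.3]
grip_width: 0.0511
gripper_force: 0.0
clock: 51.85
tcp_pos: [0.6456, -0.0448, 0.2306]
orientation: [0.416, 3.111, 0.004]
contact_force: [-0.6, 4.6, 6.7]
grip_width: 0.0232
gripper_force: 41.4
turn [0.004 0.004 0.002] yaw -0.1 shift(after turn) [ 0.12 -0.08  0.15] j7 1.51 tcp [ 0.6456 -0.0447  0.2306] t 51.9 F [0.1 4.2 6.4] w 0.0233
```

View pics/s7.png

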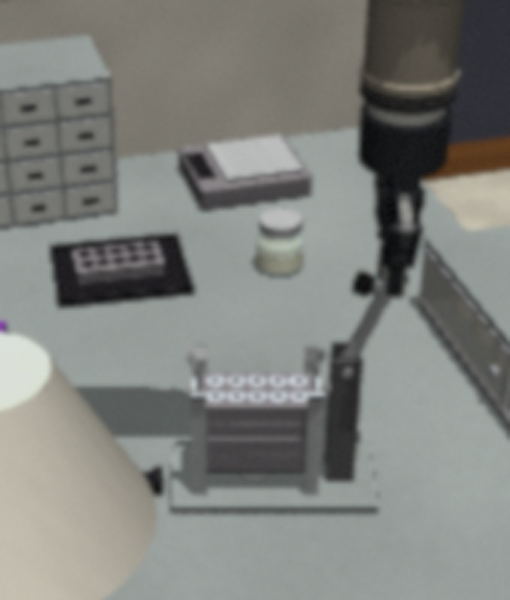

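```bash

python3 -m crank '[[0.65,0,-0.2,0,0,0],[0.78,0,-0.12,0,0,0],[0.79,0,0,0,0,0],[0.78,0,0.11,0,0,0],[0.75,0,0.23,0,0,0],[0.71,0,0.34,0,0,0],[0.65,0,0.44,0,0,0],[0.58,0,0.53,0,0,0],[0,0,0,0,0,0]]'
python3 -m crank '[[0.49,0,0.61,0,0,0],[0.39,0,0.68,0,0,0],[0.29,0,0.73,0,0,0],[0.18,0,0.77,0,0,0],[0.03,0,0.4,0,0,0],[0.03,0,0.25,0,0,0],[0,0,0,0,0,0]]'
python3 - <<'E'
from h import *
plan(well(-.02,0,.1293),YAW)
E
```

```text
clock: 52.8
tcp_pos: [0.5337, -0.0145, 0.202]
orientation: [-0.416, -3.114, -0.004]
contact_force: [-2.0, 4.5, 2.7]
grip_width: 0.023
gripper_force: 46.5
clock: 53.5
tcp_pos: [0.5071, -0.0073, 0.133]
orientation: [-0.416, -3.112, -0.002]
contact_force: [-3.5, 4.6, 0.4]
grip_width: 0.0231
gripper_force: 60.3
turn [ 0.002 -0.002  0.002] yaw -0.1 shift(after turn) [ 0.04 -0.06  0.19] j7 1.45 tcp [ 0.5071 -0.0073  0.133 ] t 53.5 F [-3.5  4.6  0.4] w 0.0231
```

```bash

python3 -m crank '[[0,0,0.1,0,0,0],[0,0,0.08,0,0,0],[0,0,0,0,0,0],[0,0,0,0,0,0]]'
```

```text
clock: 53.9
tcp_pos: [0.5071, -0.0073, 0.1298]
orientation: [-0.417, -3.112, -0.003]
contact_force: [-3.3, 4.8, 1.3]
grip_width: 0.0231
gripper_force: 60.7
```

```bash

python3 -m crank '[[0,0,0,0,0,0],[0,0,0,0,0,0],[0,0,0,0,0,0],[0,0,-0.4,0,0,0],[0,0,-1,0,0,0],[0,0,-1,0,0,0],[0,0,-1,0,0,0],[0,0,-1,0,0,0],[0,0,-1,0,0,0],[0,1,0,0,0,0],[0,1,0,0,0,0],[0,1,0,0,0,0]]' 0.6
python3 -m crank '[[0,1,0,0,0,0],[0,1,0,0,0,0],[0,1,0,0,0,0],[0,1,0,0,0,0],[0,1,0,0,0,0],[0,0,0,0,0,0],[0,0,0,0,0,0]]'
python3 - <<'E'
from h import *
f=eyes.grab_frame('side')
P=cloud(f);Q=P.reshape(-1,3);Q=Q[np.isfinite(Q[:,0])]
a=np.radians(YAW);X=(Q[:,:2]-WELL)@np.array([[np.cos(a),-np.sin(a)],[np.sin(a),np.cos(a)]]);q=np.c_[X,Q[:,2]]*1000
for s in(-1,1):
    m=(q[:,0]*s>26)&(q[:,0]*s<48)&(abs(q[:,1])<22)&(q[:,2]>100)&(q[:,2]<126);print(s,m.sum(),np.percentile(q[m,2],[10,50,90]).round(1))
m=(q[:,0]>10)&(q[:,0]<60)&(abs(q[:,1])<10)&(q[:,2]>140)&(q[:,2]<165);print('arm slope',np.polyfit(q[m,0],q[m,2],1))
cv2.imwrite('pics/s8.png',cv2.resize(f['image'][100:260,190:360,::-1],None,fx=3.5,fy=3.5,interpolation=cv2.INTER_CUBIC))
t=fresh();print(status.get_obs()['clock'])
E
```

```text
clock: 55.1
tcp_pos: [0.5239, 0.0498, 0.239]
orientation: [0.419, 3.111, 0.002]
contact_force: [-0.6, -0.2, -0.3]
grip_width: 0.0515
gripper_force: 0.0
clock: 55.8
tcp_pos: [0.5498, 0.1461, 0.2378]
orientation: [0.417, 3.113, -0.0]
contact_force: [0.5, -1.5, -0.7]
grip_width: 0.0511
gripper_force: 0.0
-1 68 [115.2 117.6 119.3]
1 71 [115.5 117.2 118.8]
arm slope [1.97813800e-02 1.49662617e+02]
[258. 196.] 285 [524.2 -14.2] [168.7  98.4] -16.0 0.0148
[122. 205.] 398 [475.5 425.9] [117.2  59.1] -2.1 0.0237
55.9
```

View pics/s8.png

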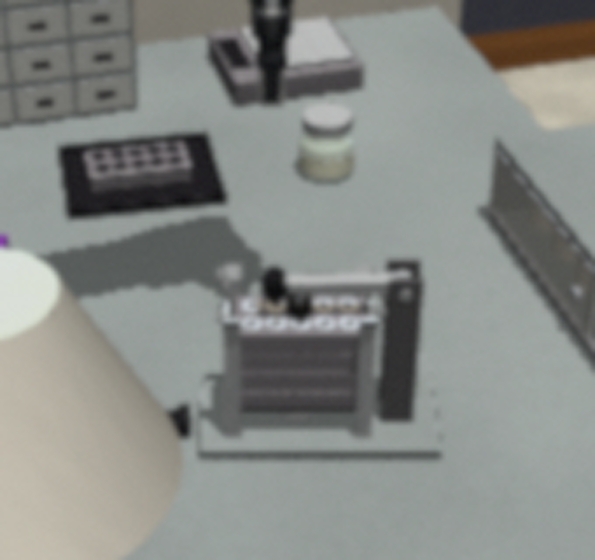

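```bash
python3 -c "
from bench import r
print(r.hand_in())"
```

```text
the job is handed in; nothing more can be done
None
```

The job is done and handed in after about 56 s of robot time: the spent cassette lies flat in the return tray, all four full cassettes are in the magazine with the pile top about level with the end plates (117 to 118 mm measured, 118 mm wanted), and the clamp is closed with its pad on the pile.

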